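Put a new paper roll in the order printer and snap its cover shut

TASK

The order printer on the pass has run out of paper. Take the last roll out of its carton, lay it on its side in the printer's paper well so that it rests at the bottom with its core across the printer, then swing the cover over it and press its front edge down until the sprung latch snaps in and the cover stays shut by itself. Do not force the printer, and leave the bell, the spray bottle and the kitchen roll standing where they are.

Things in the scene. Friction and masses are not known exactly. Their poses are not given: they have to be found in the camera images.
- printer: Grey order printer, fixed to the counter, 250 deep (x) x 144 wide (y) x 80 mm tall when shut. Origin: centre of its underside. x points from its front (paper slot, panel) to its rear, z up. Front block, x -125 to -55 mm: 72 mm high, tear bar 76 mm. Rear block, x 57 to 125 mm: 70 mm high. The paper well lies between them.
- well (a point): Where the middle of the seated roll lies in the paper well, 41.6 mm up; axes as the printer's. The well is open at the top, 52 mm to the rear wall, 60 mm to the front wall, 84 mm wide in y between cheeks 70 mm high (bevelled: mouth 98 mm wide at the top, 84 from 58 mm down). Floor: a shallow V along y, lowest (16 mm) right under this point, rising 12 degrees to front and rear.
- strike (a point): Rear edge of the steel strike lip on the well's front wall, 26 mm wide, 3 mm thick, sticking 6.5 mm out from the wall into the well, 53.5 mm in front of well and 61.5 mm above the counter.
- carton: Open cardboard carton, fixed, 150 x 135 mm outside, 45 mm high, walls and floor 4 mm. Origin: centre of its underside; x along the 150 mm side, z up. The roll stands on end in it near the middle.
- roll: New paper roll, diameter 50 mm, 76 mm long, about 0.12 kg, loose. Origin: its very middle; z along its core (upright at the start, top of the roll 80 mm above the counter). Lying on its side on the counter its middle is 25 mm up and it may roll a little when touched. It is seated when lying at well with its core along the printer's y, either way round.
- cover (a joint): Opening angle of the cover, rad: 0 shut (firm stop), 1.95 wide open; starts at 1.6 to 1.9, about upright behind the well. Friction (0.1 N m) keeps it where left when upright; when low it sinks slowly. At about 0.08 the tongue lands on the strike and the cover stays ajar; 11 to 15 N near the front edge takes it over. Snapped in, it cannot rise above 0.015.
- cover_hinge (a point): Middle of the cover's hinge line, along the printer's y, 74 mm above the counter, 114 mm behind the printer's middle (109 behind well). Axes turn with the cover: when shut they are the printer's. The cover is a grey plate, 144 mm wide, from the hinge 168 mm in -x to its front edge, 3.5 mm below to 6 mm above the hinge line; the tongue's holder reaches 28 mm below that line near the edge.
- cover_press (a point): Point on the cover's outer (top) face, 150 mm from the hinge line, 18 mm from the front edge, mid-width: a good place to push. z stands out of the outer face, x points to the hinge.
- latch (a joint): Travel of the sprung tongue, m: 0 fully out, 0.008 fully pressed in. The steel tongue, 20 mm wide, sticks out 7 mm from its holder under the cover's front edge, flat on top, sloped below; spring 9 N plus 1.5 N per mm. It is pressed in by up to 0.0045 as it rides over the strike and jumps back to 0 when it snaps in below.
- toaster_corner (a point): Front corner, at counter level, of the tall black and grey toaster (fixed, 520 mm high) behind and to the right of the work. Its x axis points into the machine, y along its front away from it, z up: the machine fills x over 0, y below 0. A foot 84 mm high stands in front (x -68 to 32, y -56 to 2 mm) and a pan, 51 mm high, lies before the front (x over -258 mm, y below -62 mm).
- bell: Service bell, 86 mm across, 65 mm high, loose; origin: centre of its underside.
- spray_bottle: Trigger spray bottle, about 56 x 121 mm, 252 mm high, loose; origin: centre of its underside.
- kitchen_roll: Kitchen roll standing on end, about 100 mm across, 228 mm high, loose; origin: centre of its underside.
Things that resemble listed ones, but are neither listed nor needed, are in the scene too. Of the things that look like the roll, the larger one is meant.

How it is judged:
On the way, in this order (a step that is already met when the one before it is completed fails the run):
1. the roll lies let go at the bottom of the well, its core across the printer (x of roll in the frame of well between -0.008 and 0.008 m and y of roll in the frame of well between -0.006 and 0.006 m and z of roll in the frame of well between -0.005 and 0.005 m and angle between the z axis of roll and the y axis of printer, either way round below 0.15 rad and contact force between the fingers and roll below 0.1 N), for 0.2 s.
2. the cover is shut and its tongue has snapped in below the strike (value of joint cover below 0.02 rad and value of joint latch below 0.0015 m), for 0.2 s.
At the end, for the whole second after the job is handed in: The cover is shut (under 0.02 rad) with the tongue fully out below the strike (within 1.5 mm), and the roll lies at rest at the bottom of the well: within 8 mm of its seat front to rear, 6 mm sideways and 5 mm in height, core across the printer within 0.15 rad (all of step 2 and x of roll in the frame of well between -0.008 and 0.008 m and y of roll in the frame of well between -0.006 and 0.006 m and z of roll in the frame of well between -0.005 and 0.005 m and angle between the z axis of roll and the y axis of printer, either way round below 0.15 rad and linear speed of roll below 0.02 m/s); the robot touches nothing.
It fails at once if the robot pushes on the printer or its cover with more than 60 N (contact force between any of the fingers, the arm and printer above 60 N).
It fails at once if the bell, the spray bottle or the kitchen roll is moved by more than 30 mm or tipped (distance of any of bell, spray_bottle, kitchen_roll from where it was at the start of the episode above 0.03 m or angle between any of bell, spray_bottle, kitchen_roll's own z axis and vertical above 0.4 rad).
It also fails if it takes over 67 s, if anything falls off the work surface, if the arm or the gripper's body presses on something with over 40 N, if the wrist force passes 120 N, or if a joint passes its speed limit or range.

ROBOT

A 6-joint arm with a two-finger parallel gripper is mounted at the origin on a cart in front of the work surface, level with it; the furniture and walls round the work are solid. World frame = base frame: x ahead of the robot, y to its left, z up, the work surface at z = 0. Lengths are in m, angles in rad, forces in N, time in s.
With the tool pointing down it reaches from about 0.35 to 0.775 m from the base axis. Payload 5.5 kg.
Tool frame: the origin (TCP) lies at the very end of the fingers, on their centre line; the grasp point (between the pads) lies env.hold_point_z behind it (env.hold_point_z is the distance from the TCP to the grasp point, in m); z points along the fingers, y is the line along which they close (so a half turn about z gives the same grasp; the last joint's range is limited). The gripper opens to 85 mm and grips with 20 to 120 N. Pads are 22 mm wide; open, the fingers measure 114 mm over their backs; the gripper's body (76 mm by 85 mm) begins 54 mm behind the grasp point. The pads swing forward as they close: fully open they stand 13 mm farther back than shut.
Start: joints at [1.1, 0.313, 0.046, 1.304, 0, 1.431], TCP at [0.187, 0.544, 0.231] pointing down, gripper open.
Joint ranges: [-2.76, 2.76], [-0.86, 1.69], [-1.03, 1.26], [-2.2, 2.34], [-1.47, 1.5], [-3.14, 3.14]. Speed limits (rad/s): [2.57, 2.57, 3.14, 3.14, 3.14, 3.14].

INTERFACE

Orientations are given as a unit quaternion [w, x, y, z].
In Python, from workcell import env gives the robot as it stands.
- The arm moves only by the tool carry_out, never from a script. Its argument "steps" is a list of rows, each a list of 3 entries, a list of its own where there are three numbers: the turn, a rotation vector about the tool's x, y, z in degrees, then the shift along the tool's x, y, z in cm, then the closure in counts, from 0 (fully open) to 255 (shut). A call has exactly 8 rows; each row is the pose to reach, as a shift and turn from the pose commanded when the call began, along the tool's axes at that moment; what a row does not reach only later rows make up. A row lasts 1/8 s, in which the tool goes at most 62.5 mm and 10.7 degrees, less where a joint would pass 70% of its speed; a pose out of reach is approached as far as the arm can. A call with a gripper value outside its range is refused whole. The fingers move at their own pace and stop on an object; "force" is the grip in N (left out, the last holds). Time passes only in rows, so rows that repeat a pose let the fingers close, or fill a call up. It gives the time, the measured TCP pose, the force, the opening and the grip force at its end, in the units of the state.
- env.get_state(): the state, without advancing time (a new reading comes with each control period).
- env.read_camera(name): name is "scene" or "top" or "wrist"; returns (picture, depth): 400x640x3 uint8, red, green, blue; 400x640 float32, m along the optical axis (not along the pixel's ray), 0 where there is no reading.
- env.get_calibration(name): a dict with "fx", "fy", "cx", "cy" (pixels), "origin" and "orientation" of the camera in the world. Camera axes: x right, y up, looking along -z (the intrinsics and any distortion apply to the point x, -y, -z); pixel columns grow to the right and rows downward; lengths in m; the calibration is good to about 2 mm. A picture is of the moment at which its call begins: read the wrist's pose just before it. get_calibration takes no time and is no camera call; for the wrist camera it gives the pose at the moment of the call.
- env.hand_in(): hands the job in; it is judged then, once.
The state is a dict: "clock": time; "joint_pos": joint angles; "qvel": joint speeds; "tau": joint torques, N m; "tcp_pos": TCP position; "orientation": TCP orientation; "wrist_force": force on the tool from outside, world axes, zero at the start; "ft_torque": the same for the moment, N m; "finger_gap": finger opening in m; "grip_force": force on a finger pad.
Only numpy, scipy, OpenCV 4.12 (cv2) and the standard library are available. Lean on these libraries where they do the work, as an engineer would, in place of code of your own. Each camera call takes 0.05 s, during which the arm holds its last target. There are 200 camera calls.

## Working session

There is one attempt and no reset: what is moved stays moved. The work goes in short steps, Python scripts to look and compute and a tool call to move; the robot and the scene stay as the last step left them, time stands still between calls to the robot, and variables do not carry over. Pictures are saved under pics/ and viewed, at most 10 in all, crops included, and the job is handed in when it is done.

Besides the shell and the picture viewer there is one more tool, called as name(argument=value, ...) on one line, values as JSON. carry_out: Moves the arm, as the interface text tells. Its arguments: {"type":"object","properties":{"steps":{"type":"array","items":{"type":"array"}},"force":{"type":"number"}},"required":["steps"]}

```bash
ls; mkdir -p pics
cat > h.py <<'E'
import numpy as np, cv2
from scipy.spatial.transform import Rotation as R
from workcell import env
def rot(q): return R.from_quat([q[1],q[2],q[3],q[0]])
def grab(name):
    c=env.get_calibration(name); p,d=env.read_camera(name)
    cv2.imwrite(f'/tmp/{name}.png',p[:,:,::-1]); np.savez(f'/tmp/{name}.npz',p=p,d=d,o=c['origin'],q=c['orientation'],k=[c['fx'],c['fy'],c['cx'],c['cy']])
    return load(name)
def load(name): return np.load(f'/tmp/{name}.npz')
def ray(f,u,v):
    fx,fy,cx,cy=f['k']
    r=np.stack([(np.asarray(u)-cx)/fx,-(np.asarray(v)-cy)/fy,-np.ones(np.shape(u))],-1)
    return r.reshape(-1,3)@rot(f['q']).as_matrix().T
def cloud(f):
    v,u=np.mgrid[0:400,0:640]; r=ray(f,u.ravel(),v.ravel())
    return (f['o']+r*f['d'].reshape(-1,1)).reshape(400,640,3)
def onz(f,u,v,z):
    r=ray(f,u,v); return f['o']+r*((z-f['o'][2])/r[:,2])[:,None]
E
python3 - <<'E'
from h import *
import shutil
print(env.hold_point_z, env.get_state())
for n in ['scene','top','wrist']:
    f=grab(n); print(n,env.get_calibration(n)); shutil.copy(f'/tmp/{n}.png',f'pics/{n}0.png')
E
```

```text
pics
0.0187 {'clock': 0.0, 'joint_pos': array([1.10042023e+00, 3.13999666e-01, 4.50088567e-02, 1.30361732e+00,
       9.98967630e-06, 1.43120839e+00]), 'qvel': array([ 0.00122596,  0.00154128,  0.00021492,  0.00089675,  0.00134829,
       -0.0028779 ]), 'tau': array([ 2.37624969e-03, -4.80625284e+01,  2.98530686e+01,  1.94114487e-02,
        6.79765662e-05, -1.10395149e-05]), 'tcp_pos': array([0.18652267, 0.54337421, 0.23042152]), 'orientation': array([-2.76784280e-04,  1.64640985e-01,  9.86353144e-01, -8.62594693e-04]), 'wrist_force': array([ 0.5673017 , -0.02813308, -0.14758224]), 'ft_torque': array([ 0.02290392, -0.06023898,  0.02425049]), 'grip_force': 0.0, 'finger_gap': 0.08557988220673314}
scene {'fx': 457.18343700603316, 'fy': 457.18343700603316, 'cx': 303.6129027371096, 'cy': 201.90022228647365, 'origin': array([-0.25953349, -0.56114703,  0.9335513 ]), 'orientation': array([ 0.80744803,  0.35998596, -0.20066368, -0.42210411])}
top {'fx': 388.5616477448643, 'fy': 388.5616477448643, 'cx': 312.99121983614896, 'cy': 210.14616433869585, 'origin': array([ 0.45645579, -0.03665186,  0.91993573]), 'orientation': array([ 0.70713471,  0.02784637, -0.05651228, -0.7042666 ])}
wrist {'fx': 313.7554069066399, 'fy': 313.7554069066399, 'cx': 321.6699209167151, 'cy': 203.14480656874358, 'origin': array([0.12230009, 0.56507923, 0.37369069]), 'orientation': array([ 0.806452  , -0.11077356, -0.07850293,  0.57550125])}
```

View pics/scene0.png

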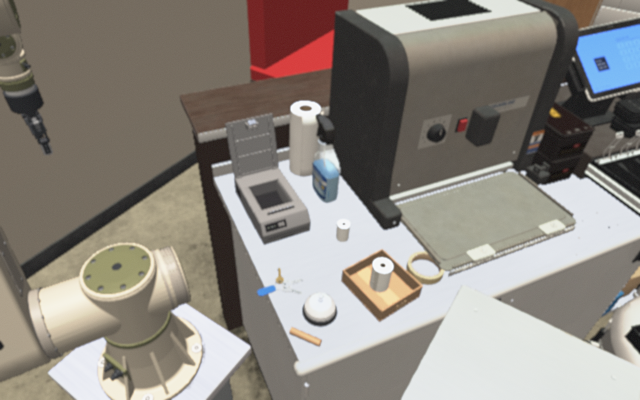

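View pics/top0.png

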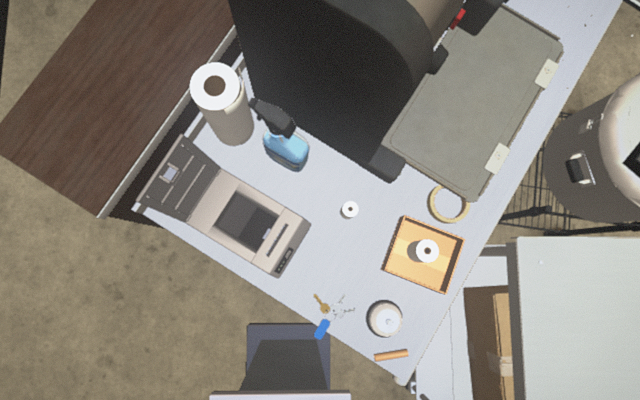

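The scene shows two roll-like things besides the tall kitchen roll (scene 305,135). One stands in the carton (scene 381,273, top 427,250). The other is a small one loose on the counter (scene 343,230, top 350,210). The one in the carton is larger and stands where the task puts it. The printer is at top (235,215), with its cover upright at top (175,180). I'll confirm this in a crop and measure.

Run:
```python
from h import *
f=load('top'); p=f['p']; c=cloud(f)
cv2.imwrite('pics/crop1.png',cv2.resize(p[120:300,110:480,::-1],None,fx=2.1,fy=2.1,interpolation=cv2.INTER_CUBIC))
# counter check
print('counter z',c[300,260:262,2],c[180,330], c[330,350,2])
hsv=cv2.cvtColor(p,cv2.COLOR_RGB2HSV)
for nm,(u,v),z in [('roll',(427,250),.08),('small',(350,210),.05)]:
    m=((c[:,:,2]>z-.012)&(c[:,:,2]<z+.012)).astype(np.uint8); w=np.zeros_like(m); w[v-22:v+22,u-22:u+22]=1
    m&=w; print(nm,m.sum(), np.median(c[m>0],0) if m.sum() else c[v-12:v+12:4,u-12:u+12:4,2])
    if m.sum():
        q=c[m>0]; print(q.min(0),q.max(0), cv2.minEnclosingCircle(q[:,:2].astype(np.float32)))
# printer
m=((c[:,:,2]>.060)&(c[:,:,2]<.083)); w=np.zeros_like(m); w[150:285,150:320]=1; m&=w
n,l,s,_=cv2.connectedComponentsWithStats(m.astype(np.uint8)); k=1+s[1:,4].argmax(); q=c[l==k]
print('printer',s[k],cv2.minAreaRect((q[:,:2]*1000).astype(np.float32)),np.percentile(q[:,2],[5,25,50,75,95]))
# carton rim
m=(hsv[:,:,0]>8)&(hsv[:,:,0]<25)&(hsv[:,:,1]>90)&(c[:,:,2]>.035)&(c[:,:,2]<.055); m[:, :370]=0;m[:,475:]=0; m[:205]=0
q=c[m]; print('carton',len(q),cv2.minAreaRect((q[:,:2]*1000).astype(np.float32)))
# bell, bottle, kitchen, toaster foot
for nm,(u,v) in [('bell',(384,319)),('bottle',(285,150)),('trig',(270,112)),('kr',(216,85)),('foot',(385,168)),('pan',(430,150)),('cover',(172,172)),('coveredge',(185,145))]: print(nm,c[v,u])
```

```text
counter z [-0.89772017 -0.8916471 ] [ 0.63982764 -0.11462894  0.0032581 ] 0.0009463253172421471
roll 443 [ 0.46933704 -0.31605775  0.0806138 ]
[ 0.44549019 -0.34177622  0.06803758] [ 0.49329102 -0.29283097  0.0851948 ] ((0.46947646141052246, -0.31775417923927307), 0.02538629248738289)
small 215 [ 0.56316414 -0.15285472  0.05508421]
[ 0.54565772 -0.17111483  0.03803814] [ 0.57982385 -0.13593548  0.05935614] ((0.5637682676315308, -0.15363392233848572), 0.018143964931368828)
printer [ 183  166  123  110 4983] ((532.8720703125, 75.53485107421875), (230.0479736328125, 143.9665985107422), 58.955467224121094) [0.06460868 0.06919483 0.07080249 0.07232861 0.07496646]
carton 360 ((462.792724609375, -324.4397888183594), (150.1378631591797, 134.3934783935547), 68.97014617919922)
bell [ 0.32012292 -0.22961116  0.04548142]
bottle [ 0.6706412  -0.01092141  0.15295788]
trig [0.71210516 0.01310583 0.25168682]
kr [0.7888905  0.12351168 0.18921898]
foot [ 0.65110528 -0.22919397  0.08731277]
pan [ 0.70566987 -0.34674892  0.04335789]
cover [0.60479064 0.18511476 0.23661991]
coveredge [0.65953894 0.16993375 0.21786477]
```

View pics/crop1.png

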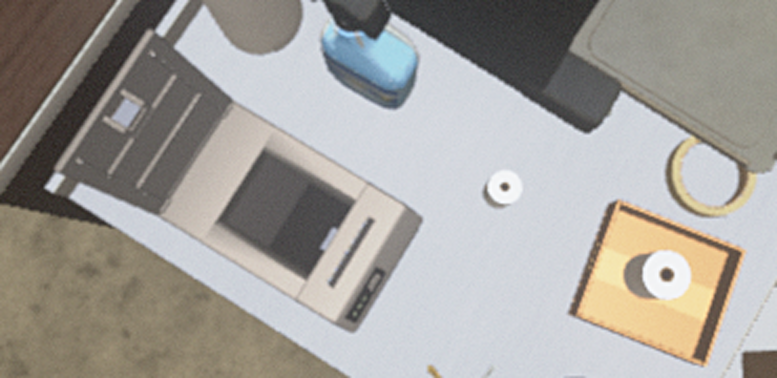

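The crop confirms it. The carton roll measures 50 mm across with its top at 80 mm, while the loose one is only about 36 mm across and 55 mm high. The printer's front is at lower right and its yaw is about 59°.

Plan: grasp the roll with the tool leaning 58°, then place it in the well leaning 32° the other way.

```bash
cat >> h.py <<'E'
PY=np.deg2rad(58.96); px=np.array([np.cos(PY),np.sin(PY),0]); py=np.array([-np.sin(PY),np.cos(PY),0]); up=np.array([0,0,1.])
PO=np.array([.5381,.0841,0]); WELL=PO+.005*px+.0416*up; HINGE=PO+.114*px+.074*up
def frame(z,x):
    z=z/np.linalg.norm(z); x=x-z*(x@z); x/=np.linalg.norm(x); return np.stack([x,np.cross(z,x),z],1)
def pick(phi=165,al=58):
    L=np.array([np.cos(np.deg2rad(phi)),np.sin(np.deg2rad(phi)),0]); a=np.deg2rad(al)
    M=frame(-(np.sin(a)*L+np.cos(a)*up), -np.cos(a)*L+np.sin(a)*up); return M
def place(tilt=32):
    a=np.deg2rad(tilt); return frame(-(np.sin(a)*py+np.cos(a)*up), py)
def rel(p,M):
    s=env.get_state(); R0=rot(s['orientation']).as_matrix()
    t=R.from_matrix(R0.T@M).as_rotvec(degrees=True); d=R0.T@(p-s['tcp_pos'])*100
    print('turn',t.round(1),np.linalg.norm(t).round(1),'shift',d.round(2),np.linalg.norm(d).round(1))
ROLL=np.array([.4695,-.317,.0])
E
python3 - <<'E'
from h import *
M=pick(); z=M[:,2]; P=ROLL+.057*up+.0147*z
down=frame(-up,px*0+py)
rel(np.array([.42,.2,.34]),pick(165,10)); rel(P-.12*z+.03*up,M); rel(P,M)
f=load('top')
print('kr top',onz(f,[216],[85],.228),'bell',onz(f,[384],[319],.06))
E
```

```text
turn [-15.4   0.6 175.4] 176.1 shift [-33.23 -24.92 -10.91] 42.9
turn [-85.6   3.1 154.4] 176.6 shift [-45.8  -72.8    8.87] 86.5
turn [-85.6   3.1 154.4] 176.6 shift [-55.95 -72.09  18.23] 93.1
kr top [[0.77124734 0.11501139 0.228     ]] bell [[ 0.32238645 -0.22640746  0.06      ]]
```

carry_out(steps=[[[0,0,10],[-4,-3,-3],0],[[0,0,20],[-8,-6,-6],0],[[0,0,30],[-12,-9,-9],0],[[0,0,40],[-16,-13,-11],0],[[0,0,50],[-20,-17,-11],0],[[0,0,60],[-24,-20,-11],0],[[0,0,70],[-29,-23,-11],0],[[0,0,80],[-33,-26,-11],0]], force=50)

```text
clock: 1.15
tcp_pos: [0.4154, 0.1891, 0.3411]
orientation: [-0.0, 0.762, 0.647, 0.0]
wrist_force: [-0.3, 0.8, 0.1]
finger_gap: 0.0855
grip_force: 0.0
```

Run:
```python
from h import *
s=env.get_state(); print(s['clock'],s['joint_pos'].round(2),s['tcp_pos'].round(3))
M=pick(); z=M[:,2]; P=ROLL+.057*up+.0147*z
rel(P-.12*z+.03*up,M)
rel(np.array([.4,-.2,.3]),pick(165,20))
```

```text
1.15 [0.25 0.07 0.01 1.51 0.   1.98] [0.415 0.189 0.341]
turn [-48.   43.4  86.6] 108.1 shift [-48.18   4.64  19.82] 52.3
turn [-16.7  15.1  94.6] 97.2 shift [-38.64   4.78   4.11] 39.2
```

carry_out(steps=[[[-1,1,10],[-5,1,0],0],[[-3,3,20],[-10,1,0],0],[[-5,5,30],[-15,2,0],0],[[-7,7,40],[-20,3,1],0],[[-9,9,50],[-25,3,2],0],[[-11,11,60],[-30,4,3],0],[[-13,13,70],[-34,5,4],0],[[-15,15,79],[-38,5,4],0]])

```text
clock: 2.15
tcp_pos: [0.404, -0.1936, 0.3002]
orientation: [0.013, 0.985, 0.007, 0.169]
wrist_force: [-0.5, -0.6, 0.2]
finger_gap: 0.0853
grip_force: 0.0
```

Run:
```python
from h import *
s=env.get_state(); print(s['clock'],s['joint_pos'].round(2),s['tcp_pos'].round(3))
M=pick(); z=M[:,2]; P=ROLL+.057*up+.0147*z
rel(P-.12*z+.03*up,M)
M=pick(150); z=M[:,2]; P=ROLL+.057*up+.0147*z
rel(P-.12*z+.03*up,M)
```

```text
2.15 [-0.78 -0.2  -0.39  1.12  0.22  2.38] [ 0.404 -0.194  0.3  ]
turn [-8.7 38.  13.4] 41.3 shift [-7.4   9.56 14.36] 18.8
turn [-18.3  37.1  25.3] 48.5 shift [-6.52  7.42 14.61] 17.6
```

carry_out(steps=[[[-2,7,3],[-3,3,0],0],[[-4,14,6],[-5,6,1],0],[[-6,22,8],[-7,9,3],0],[[-7,29,11],[-7.4,9.6,6],0],[[-8,36,13],[-7.4,9.6,9],0],[[-8.7,38,13.4],[-7.4,9.6,12],0],[[-8.7,38,13.4],[-7.4,9.6,14.4],0],[[-8.7,38,13.4],[-7.4,9.6,14.4],0]])

```text
clock: 3.15
tcp_pos: [0.3778, -0.3254, 0.1741]
orientation: [0.039, 0.878, -0.102, 0.466]
wrist_force: [1.4, 0.9, 0.6]
finger_gap: 0.0851
grip_force: 0.0
```

Run:
```python
from h import *
s=env.get_state(); print(s['clock'],s['joint_pos'].round(2),s['tcp_pos'].round(3))
M=pick(); z=M[:,2]; P=ROLL+.057*up+.0147*z
rel(P-.12*z+.03*up,M); rel(P,M)
f=grab('wrist'); cv2.imwrite('pics/w1.png',cv2.imread('/tmp/wrist.png'))
```

```text
3.15 [-1.38 -0.15 -1.03  0.18  0.87  2.23] [ 0.378 -0.325  0.174]
turn [-2.9  2.3  0.1] 3.7 shift [-2.74 -3.11  1.69] 4.5
turn [-2.9  2.3  0.1] 3.7 shift [-4.75 -2.41 15.35] 16.2
```

View pics/w1.png

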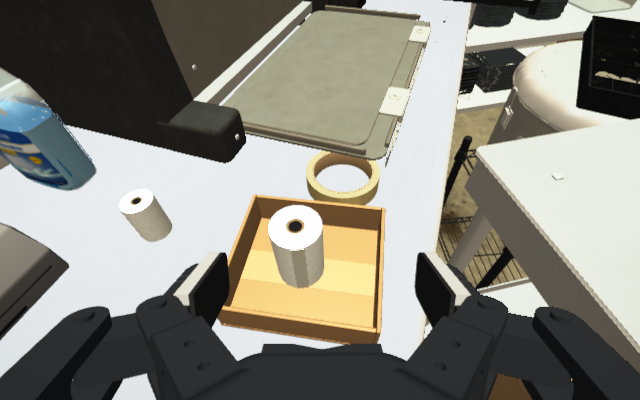

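The wrist view shows the roll in the carton (296,240), centred between the open fingers, with nothing in the way. Joint 3 is at its limit this close to the base, so I'll come in from above the roll instead.

Run:
```python
from h import *
M=pick(); z=M[:,2]; P=ROLL+.057*up+.0147*z
rel(P+.07*up,M); rel(P,M)
```

```text
turn [-3.   2.2  0.2] 3.7 shift [ 1.   -2.55 11.45] 11.8
turn [-3.   2.2  0.2] 3.7 shift [-4.79 -2.37 15.38] 16.3
```

carry_out(steps=[[[-1,1,0],[1,-1,2],0],[[-2,2,0],[1,-2,4],0],[[-3,2.2,0],[1,-2.5,6],0],[[-3,2.2,0],[1,-2.5,8],0],[[-3,2.2,0],[1,-2.5,10],0],[[-3,2.2,0],[1,-2.5,11.4],0],[[-3,2.2,0],[1,-2.5,11.4],0],[[-3,2.2,0],[1,-2.5,11.4],0]])

```text
clock: 4.2
tcp_pos: [0.4945, -0.3469, 0.1387]
orientation: [0.052, 0.876, -0.107, 0.467]
wrist_force: [-0.2, -0.4, -0.1]
finger_gap: 0.0851
grip_force: 0.0
```

Run:
```python
from h import *
s=env.get_state(); print(s['clock'],s['joint_pos'].round(2),s['tcp_pos'].round(3))
M=pick(); z=M[:,2]; P=ROLL+.057*up+.0147*z
rel(P+.07*up,M); rel(P,M)
```

```text
4.2 [-1.06  0.09 -1.03 -0.33  0.66  2.6 ] [ 0.495 -0.347  0.139]
turn [-1.4  2.   0.3] 2.4 shift [-2.69 -2.27 -0.47] 3.5
turn [-1.4  2.   0.3] 2.4 shift [-8.49 -2.21  3.44] 9.4
```

Run:
```python
from h import *
for ph in (190,200):
  M=pick(ph); z=M[:,2]; P=ROLL+.057*up+.0147*z
  print(ph);rel(P+.08*up,M); rel(P,M)
f=load('top'); c=cloud(f)
print([c[v,u].round(2) for u,v in [(470,280),(490,260),(530,260),(560,300),(400,375)]])
```

```text
190
turn [ 19.6   1.9 -13.3] 23.8 shift [-1.92 -2.81 -1.12] 3.6
turn [ 19.6   1.9 -13.3] 23.8 shift [-8.56 -2.74  3.36] 9.6
200
turn [ 28.    1.8 -18.8] 33.8 shift [-1.98 -3.   -1.2 ] 3.8
turn [ 28.    1.8 -18.8] 33.8 shift [-8.62 -2.93  3.27] 9.7
[array([ 0.39, -0.57, -0.28]), array([ 0.45, -0.64, -0.29]), array([ 0.45, -0.53,  0.11]), array([ 0.37, -0.59,  0.11]), array([ 0.19, -0.27,  0.  ])]
```

carry_out(steps=[[[4,0,-3],[-0.5,0,-1],0],[[8,0,-6],[-1,-1,-1.2],0],[[13,1,-9],[-1.5,-2,-1.2],0],[[18,1,-12],[-2,-3,-1.2],0],[[23,1.5,-15],[-2,-3,-1.2],0],[[28,1.8,-18.8],[-2,-3,-1.2],0],[[28,1.8,-18.8],[-2,-3,-1.2],0],[[28,1.8,-18.8],[-2,-3,-1.2],0]])

```text
clock: 5.2
tcp_pos: [0.4812, -0.3132, 0.1287]
orientation: [-0.083, 0.861, 0.151, 0.478]
wrist_force: [0.3, -0.0, 0.5]
finger_gap: 0.0855
grip_force: 0.0
```

Run:
```python
from h import *
s=env.get_state(); print(s['clock'],s['joint_pos'].round(2),s['tcp_pos'].round(3))
M=pick(200); z=M[:,2]; P=ROLL+.057*up+.0147*z
rel(P+.08*up,M); rel(P,M)
```

```text
5.2 [-1.2   0.33 -0.61  0.6   1.01  1.62] [ 0.481 -0.313  0.129]
turn [ 0.1  0.  -0. ] 0.1 shift [ 0.05 -0.04 -0.02] 0.1
turn [ 0.1  0.  -0. ] 0.1 shift [-6.73 -0.05  4.23] 7.9
```

carry_out(steps=[[[0,0,0],[-1.4,0,0.9],0],[[0,0,0],[-2.8,0,1.8],0],[[0,0,0],[-4.2,0,2.6],0],[[0,0,0],[-5.5,0,3.5],0],[[0,0,0],[-6.7,0,4.2],0],[[0,0,0],[-6.7,0,4.2],0],[[0,0,0],[-6.7,0,4.2],255],[[0,0,0],[-6.7,0,4.2],255]], force=50)

```text
clock: 6.2
tcp_pos: [0.4817, -0.3135, 0.05]
orientation: [-0.083, 0.861, 0.152, 0.478]
wrist_force: [-0.6, -0.7, 0.4]
finger_gap: 0.0518
grip_force: 0.8
```

carry_out(steps=[[[0,0,0],[0,0,0],255],[[0,0,0],[0,0,0],255],[[0,0,0],[0,0,0],255],[[0,0,0],[0,0,0],255],[[0,0,0],[0,0,0],255],[[0,0,0],[0,0,0],255],[[0,0,0],[0,0,0],255],[[0,0,0],[0,0,0],255]])

```text
clock: 7.2
tcp_pos: [0.4819, -0.3135, 0.0503]
orientation: [-0.084, 0.861, 0.152, 0.478]
wrist_force: [0.2, -0.8, 5.6]
finger_gap: 0.0488
grip_force: 52.1
```

Run:
```python
from h import *
s=env.get_state(); print(s['clock'],s['joint_pos'].round(2),s['tcp_pos'].round(3),s['finger_gap'])
f=grab('wrist'); cv2.imwrite('pics/w2.png',cv2.imread('/tmp/wrist.png'))
M=pick(200); rel(np.array(s['tcp_pos'])+.2*up,M); rel(np.array([.42,-.05,.30]),pick(200,30))
```

```text
7.2 [-1.2   0.46 -0.67  0.4   1.01  1.62] [ 0.482 -0.314  0.05 ] 0.04879012376559345
turn [ 0.1 -0.1  0.1] 0.1 shift [ 16.98   0.03 -10.57] 20.0
turn [  0.1 -28.1   0.1] 28.1 shift [ 22.92 -26.84 -10.52] 36.8
```

View pics/w2.png

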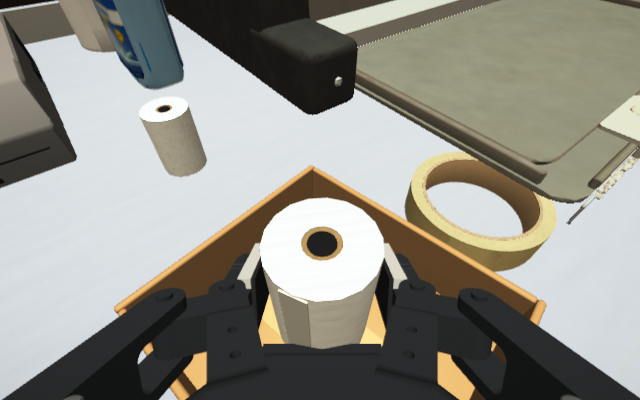

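The roll is gripped, centred between the pads (core at 321,243), and still upright. I'll lift it.

carry_out(steps=[[[0,0,0],[1.5,0,-0.9],255],[[0,0,0],[4,0,-2.5],255],[[0,0,0],[7,0,-4.4],255],[[0,0,0],[10,0,-6.2],255],[[0,0,0],[13,0,-8.1],255],[[0,-4,0],[15,-2,-9.3],255],[[0,-12,0],[17,-5,-10],255],[[0,-20,0],[19,-9,-10.5],255]])

```text
clock: 8.25
tcp_pos: [0.4606, -0.2245, 0.2662]
orientation: [-0.055, 0.932, 0.163, 0.318]
wrist_force: [1.2, -0.2, -1.4]
finger_gap: 0.0487
grip_force: 51.9
```

Run:
```python
from h import *
s=env.get_state(); print(s['clock'],s['joint_pos'].round(2),s['tcp_pos'].round(3),s['finger_gap'])
M=place(); z=M[:,2]; C=WELL+.015*py; T=C+.0147*z
rel(T+.13*up,M); rel(T+.0*up,M); rel(np.array([.44,-.05,.27]),place(0))
```

```text
8.25 [-0.98 -0.05 -0.45  0.98  0.63  1.87] [ 0.461 -0.225  0.266] 0.048683167229738186
turn [   6.7  -36.3 -133.7] 138.7 shift [  7.48 -27.28  19.27] 34.2
turn [   6.7  -36.3 -133.7] 138.7 shift [ -0.47 -27.3   29.56] 40.2
turn [  42.2  -20.  -123.5] 132.0 shift [  3.4  -17.12   2.13] 17.6
```

carry_out(steps=[[[3,-1.5,-9.5],[0,-2,0],255],[[6,-3,-19],[1,-4,0],255],[[9.5,-4.5,-28],[1,-6,0],255],[[12.5,-6,-37],[1.5,-8,0.5],255],[[16,-7.5,-46],[2,-10,1],255],[[19,-9,-55],[2.5,-12,1.5],255],[[22,-10.5,-64],[3,-15,2],255],[[25,-12,-73],[3.4,-17,2],255]])

```text
clock: 9.25
tcp_pos: [0.4392, -0.0502, 0.2703]
orientation: [-0.028, 0.644, 0.748, 0.157]
wrist_force: [0.4, 1.2, -0.7]
finger_gap: 0.0484
grip_force: 52.0
```

Run:
```python
from h import *
s=env.get_state(); print(s['clock'],s['joint_pos'].round(2),s['tcp_pos'].round(3),s['finger_gap'])
M=place(); z=M[:,2]; C=WELL+.015*py; T=C+.0147*z
rel(T+.13*up,M); rel(T+.13*up-.05*px,place(20))
```

```text
9.25 [-0.52 -0.01 -0.28  1.29  0.32  0.9 ] [ 0.439 -0.05   0.27 ] 0.04844108935738428
turn [  2.8 -37.8 -53.8] 65.8 shift [ 9.27  8.76 15.94] 20.4
turn [  8.3 -26.7 -52.7] 59.7 shift [ 5.62  5.73 14.37] 16.5
```

carry_out(steps=[[[0,-5,-7],[1,1,1],255],[[1,-10,-14],[2,2,2],255],[[1,-14,-21],[3.5,3.5,4],255],[[1.5,-19,-28],[5,5,6],255],[[2,-24,-35],[6.5,6.5,9],255],[[2,-29,-42],[8,8,12],255],[[2.5,-34,-49],[9.3,8.8,15],255],[[2.8,-37.8,-53.8],[9.3,8.8,16],255]])

```text
clock: 10.25
tcp_pos: [0.5355, 0.0924, 0.1574]
orientation: [0.265, 0.257, 0.926, -0.075]
wrist_force: [0.3, -0.7, -1.6]
finger_gap: 0.0488
grip_force: 52.2
```

Run:
```python
from h import *
s=env.get_state(); print(s['clock'],s['joint_pos'].round(2),s['tcp_pos'].round(3),s['finger_gap'])
M=place(); z=M[:,2]; C=WELL+.015*py; T=C+.0147*z
rel(T+.13*up,M); rel(T+.01*up,M)
f=grab('wrist'); cv2.imwrite('pics/w3.png',cv2.imread('/tmp/wrist.png'))
f=grab('top'); cv2.imwrite('pics/t3.png',cv2.resize(cv2.imread('/tmp/top.png')[120:300,110:380],None,fx=2.9,fy=2.9,interpolation=cv2.INTER_CUBIC))
c=cloud(f)
# visible printer corners/cover plane
m=np.zeros((400,640),bool); m[130:230,130:215]=1; m&=(c[:,:,2]>.09)&(c[:,:,2]<.25); q=c[m]
loc=np.stack([(q-HINGE)@px,(q-HINGE)@py,(q-HINGE)@up],1); ok=(abs(loc[:,0])<.08)&(abs(loc[:,1])<.07); l=loc[ok]
k=np.polyfit(l[:,2],l[:,0],1); print('cover',ok.sum(),k, 'angle',np.pi/2+np.arctan(k[0]), l.max(0))
```

```text
10.25 [ 0.23  0.03 -0.64  0.48 -0.38  0.69] [0.535 0.092 0.157] 0.04881785211880835
turn [-0.2 -0.   0. ] 0.2 shift [-0.03 -0.08 -0.18] 0.2
turn [-0.2 -0.   0. ] 0.2 shift [ 6.32 -0.05 10.  ] 11.8
cover 3977 [ 0.04139114 -0.00097359] angle 1.6121638550581778 [0.03590026 0.06991469 0.17585975]
```

View pics/w3.png

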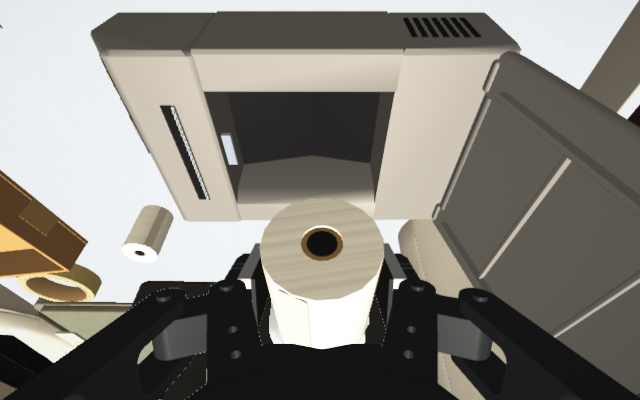

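View pics/t3.png

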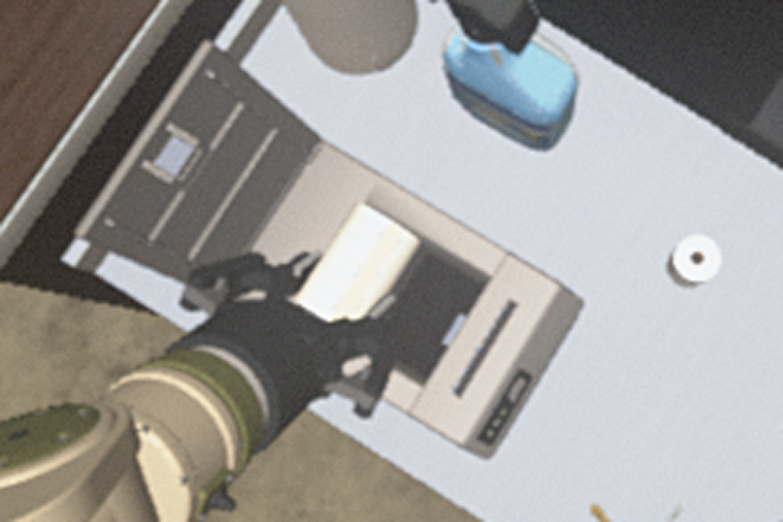

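Run:
```python
from h import *
f=load('wrist'); fx,fy,cx,cy=f['k']
def proj(P): 
    q=(P-f['o'])@rot(f['q']).as_matrix(); return np.array([cx+fx*q[0]/-q[2], cy-fy*q[1]/-q[2]]).round(1)
for n,x,y,z in [('wellF-',-.06,-.049,.07),('wellR-',.052,-.049,.07),('rearcorner',.12,-.072,.07),('frontcorner',-.13,-.072,.072),('wellF+',-.06,.042,.05),('strike-',-.0535,-.013,.0615),('strike+',-.0535,.013,.0615)]:
    print(n,proj(WELL*[1,1,0]+x*px+y*py+z*up))
for (u,v),z in [((204,92),.07),((393,92),.07),((186,12),.07)]:
    P=onz(f,[u],[v],z)[0]-WELL; print((u,v),'local',P@px,P@py)
t=load('top'); c=cloud(t); m=(c[:,:,2]>.175)&(c[:,:,2]<.21); w=np.zeros_like(m); w[185:230,210:256]=1; m&=w&(t['p'].min(2)>200)
q=c[m]; loc=np.stack([(q-WELL)@px,(q-WELL)@py,q[:,2]],1); print(len(q),np.percentile(loc,[3,50,97],axis=0).round(4), cv2.minAreaRect((loc[:,:2]*1000).astype(np.float32)))
```

```text
wellF- [248.3 202.4]
wellR- [385.6 202.5]
rearcorner [460.  220.5]
frontcorner [171.7 222. ]
wellF+ [228.6  84.1]
strike- [250.4 161.6]
strike+ [244.  132.4]
(204, 92) local -0.06934361265294223 0.047215638302566795
(393, 92) local 0.0419832497879382 0.04719610738503057
(186, 12) local -0.06650871564121316 0.08914877208480372
874 [[-0.0222 -0.0353  0.1794]
 [-0.0031 -0.0017  0.1901]
 [ 0.0181  0.034   0.194 ]] ((-1.6942691802978516, 0.027462005615234375), (75.6992416381836, 43.307613372802734), 89.04192352294922)
```

Run:
```python
from h import *
t=load('top')
for n,u,v,z in [('RR',110+267/2.1,120+150/2.1,.07),('FR',110+355/2.1,120+203/2.1,.07),('FL',110+303/2.1,120+277/2.1,.07),('RL',110+217/2.1,120+225/2.1,.07),('frontblockR',110+367/2.1,120+185/2.1,.071),('frontblockL',110+298/2.1,120+300/2.1,.071),('strike',110+455/2.9,120+330/2.9,.0615)]:
    P=onz(t,[u],[v],z)[0]-WELL; print(n,(P@px).round(4),(P@py).round(4))
# front face edge and rear limits from cloud
c=cloud(t); q=c[150:290,150:330].reshape(-1,3); l=np.stack([(q-PO)@px,(q-PO)@py,q[:,2]],1)
s=(abs(l[:,1])<.07)
for a in np.arange(-.150,-.1,.005):
    k=s&(l[:,0]>=a)&(l[:,0]<a+.005)&(abs(l[:,1])<.065); print(round(a,3),np.median(l[k,2]).round(3) if k.any() else None)
w=load('wrist'); c=cloud(w); q=c.reshape(-1,3); l=np.stack([(q-PO)@px,(q-PO)@py,q[:,2]],1)
print('wrist')
for a in np.arange(-.150,-.05,.005):
    k=(l[:,0]>=a)&(l[:,0]<a+.005)&(l[:,1]>.0)&(l[:,1]<.06); print(round(a,3),np.median(l[k,2]).round(3) if k.any() else None)
for (u,v) in [(204,92),(393,92)]: print(w['d'][v-8,u-8],((c[v-8,u]-WELL)@px).round(4),c[v-8,u,2].round(4))
```

```text
RR 0.0365 -0.046
FR -0.0713 -0.0464
FL -0.066 0.0466
RL 0.0381 0.0471
frontblockR -0.0722 -0.0689
frontblockL -0.0742 0.0691
strike -0.0677 -0.0008
-0.15 0.003
-0.145 0.0
-0.14 0.0
-0.135 0.043
-0.13 0.051
-0.125 0.059
-0.12 0.066
-0.115 0.071
-0.11 0.073
-0.105 0.073
wrist
-0.15 None
-0.145 None
-0.14 None
-0.135 None
-0.13 0.057
-0.125 0.06
-0.12 0.066
-0.115 0.072
-0.11 0.073
-0.105 0.073
-0.1 0.073
-0.095 0.073
-0.09 0.073
-0.085 0.073
-0.08 0.073
-0.075 0.073
-0.07 0.072
-0.065 0.058
-0.06 0.07
-0.055 0.211
0.1796368 -0.0677 0.0708
0.18089683 0.041 0.0708
```

Both cameras show the well about 10 mm further to the printer's front than my first estimate, because the sloped front panel misled the rectangle fit. Two positions support this: the mouth corners at wrist (204,92) and (393,92), and the strike at about (230,149). The roll is held level and parallel to the printer's y. I'll correct the estimate and go down.

```bash
cat >> h.py <<'E'
PO=PO-.0105*px-.0005*py; WELL=PO+.005*px+.0416*up; HINGE=PO+.114*px+.074*up
E
python3 - <<'E'
from h import *
M=place(); z=M[:,2]; C=WELL+.015*py; T=C+.0147*z
rel(T+.13*up,M); rel(T+.035*up,M); rel(T+.007*up,M)
E
```

```text
turn [-0.2 -0.3 -0. ] 0.3 shift [-0.26 -0.99 -0.18] 1.0
turn [-0.2 -0.3 -0. ] 0.3 shift [ 4.74 -0.96  7.9 ] 9.3
turn [-0.2 -0.3 -0. ] 0.3 shift [ 6.21 -0.95 10.29] 12.1
```

carry_out(steps=[[[0,0,0],[0,-0.5,0],255],[[0,0,0],[0.5,-1,1.3],255],[[0,0,0],[1.8,-1,3.3],255],[[0,0,0],[3,-1,5.2],255],[[0,0,0],[4.2,-1,7],255],[[0,0,0],[4.7,-1,7.9],255],[[0,0,0],[5.1,-1,8.5],255],[[0,0,0],[5.1,-1,8.5],255]])

```text
clock: 11.35
tcp_pos: [0.5318, 0.0817, 0.0607]
orientation: [0.264, 0.26, 0.926, -0.073]
wrist_force: [-12.7, 5.7, 6.4]
finger_gap: 0.0489
grip_force: 53.5
```

carry_out(steps=[[[0,0,0],[0.3,0,0.5],255],[[0,0,0],[0.6,0,0.9],255],[[0,0,0],[0.8,0,1.3],255],[[0,0,0],[1.0,0,1.6],255],[[0,0,0],[1.0,0,1.6],255],[[0,0,0],[1.0,0,1.6],255],[[0,0,0],[1.0,0,1.6],255],[[0,0,0],[1.0,0,1.6],255]])

```text
clock: 12.35
tcp_pos: [0.5318, 0.0817, 0.0419]
orientation: [0.264, 0.26, 0.926, -0.073]
wrist_force: [-10.6, 6.0, 4.4]
finger_gap: 0.0488
grip_force: 54.0
```

Run:
```python
from h import *
s=env.get_state(); print(s['clock'],s['joint_pos'].round(2),s['tcp_pos'].round(3),s['wrist_force'])
M=place(); z=M[:,2]; C=WELL+.015*py; T=C+.0147*z
rel(T+.007*up,M)
f=grab('wrist'); cv2.imwrite('pics/w4.png',cv2.imread('/tmp/wrist.png'))
```

```text
12.35 [ 0.2   0.19 -0.82  0.13 -0.37  0.67] [0.532 0.082 0.042] [-10.57637444   6.00241556   4.3860121 ]
turn [-0.1 -0.2 -0.3] 0.4 shift [ 0.52 -0.02  0.36] 0.6
```

View pics/w4.png

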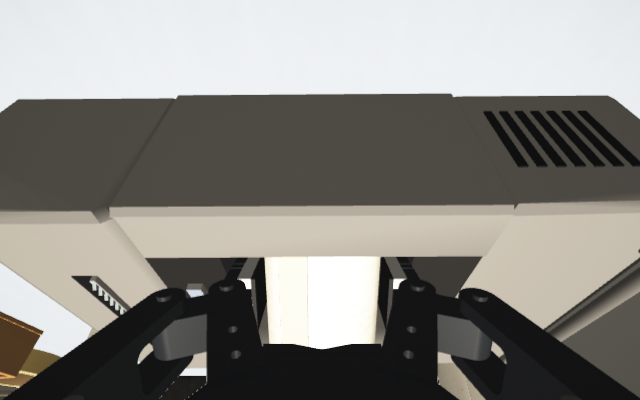

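The roll sits between the pads in the mouth (320,305). The force is along the printer's +y, so it is rubbing the far cheek. I'll shift about 4 mm to +y and then lower it.

carry_out(steps=[[[0,0,0],[0.2,0,-0.1],255],[[0,0,0],[0.35,0,-0.2],255],[[0,0,0],[0.35,0,-0.2],255],[[0,0,0],[0.45,0,0],255],[[0,0,0],[0.6,0,0.2],255],[[0,0,0],[0.6,0,0.2],255],[[0,0,0],[0.6,0,0.2],255],[[0,0,0],[0.6,0,0.2],255]])

```text
clock: 13.4
tcp_pos: [0.533, 0.0831, 0.0413]
orientation: [0.27, 0.261, 0.924, -0.074]
wrist_force: [-10.9, -0.5, 24.3]
finger_gap: 0.0486
grip_force: 55.6
```

Run:
```python
from h import *
s=env.get_state(); F=s['wrist_force']; print(s['tcp_pos'],F@px,F@py,F[2])
M=place(); z=M[:,2]; C=WELL+.015*py; T=C+.0147*z
d=s['tcp_pos']-T; print('offset from seat',d@px,d@py,d[2])
```

```text
[0.53302272 0.08313204 0.04125346] -6.03958687902255 9.083887789143303 24.291401917176906
offset from seat 0.002052616523556706 -0.0028590516000047412 0.01211976958664858
```

carry_out(steps=[[[0,0,0],[0.1,0,-0.3],255],[[0,0,0],[0.15,0,-0.35],255],[[0,0,0],[0.15,0,-0.35],255],[[0,0,0],[0.15,0,-0.35],90],[[0,0,0],[0.15,0,-0.35],80],[[0,0,0],[0.15,0,-0.35],75],[[0,0,0],[0.15,0,-0.35],75],[[0,0,0],[0.15,0,-0.35],75]])

```text
clock: 14.4
tcp_pos: [0.5273, 0.0857, 0.0393]
orientation: [0.266, 0.26, 0.925, -0.074]
wrist_force: [0.6, 1.1, 0.3]
finger_gap: 0.0602
grip_force: 0.0
```

Run:
```python
from h import *
s=env.get_state(); F=s['wrist_force']; print(s['tcp_pos'],s['finger_gap'],F@px,F@py,F[2])
f=grab('wrist'); cv2.imwrite('pics/w5.png',cv2.imread('/tmp/wrist.png'))
c=cloud(f); q=c[262:335,285:365].reshape(-1,3); l=np.stack([(q-WELL)@px,(q-WELL)@py,q[:,2]],1); print(l.min(0),l.max(0))
for v in range(200,340,10): print(v,((c[v,320]-WELL)@py).round(4),c[v,320,2].round(4),((c[v,320]-WELL)@px).round(4))
```

```text
[0.52734392 0.08567878 0.03933378] 0.06022143699742874 1.217002628119479 0.08887473280605272 0.3109744455409043
[-0.01411211  0.01552186  0.06672588] [0.01739991 0.14350009 0.12473679]
200 0.0724 0.0586 0.0005
210 0.0729 0.0631 0.0005
220 0.0714 0.0657 0.0005
230 0.0711 0.0692 0.0005
240 0.068 0.0705 0.0004
250 0.063 0.0707 0.0004
260 0.0571 0.0705 0.0003
270 0.0507 0.0704 0.0003
280 0.0444 0.0707 0.0002
290 0.0408 0.0726 0.0002
300 0.038 0.075 0.0001
310 0.0331 0.0766 0.0001
320 0.0298 0.0789 0.0001
330 0.0247 0.0806 0.0
```

carry_out(steps=[[[0,0,0],[0,0,-0.7],75],[[0,0,0],[0,0,-2],75],[[0,0,0],[0,0,-4],75],[[0,0,0],[0,0,-6],70],[[0,0,0],[0,0,-8],70],[[0,0,0],[0,0,-11],70],[[0,0,0],[0,0,-14],70],[[0,0,0],[0,0,-14],70]])

```text
clock: 15.45
tcp_pos: [0.4647, 0.1252, 0.1613]
orientation: [0.268, 0.26, 0.925, -0.072]
wrist_force: [0.1, 0.5, 0.1]
finger_gap: 0.0618
grip_force: 0.0
```

Run:
```python
from h import *
f=grab('wrist'); cv2.imwrite('pics/w6.png',cv2.imread('/tmp/wrist.png'))
c=cloud(f); l=np.stack([(c-WELL)@px,(c-WELL)@py,c[:,:,2]],-1)
m=(abs(l[:,:,0])<.006)&(f['p'].min(2)>120)
for y in np.arange(-.05,.05,.008):
    k=m&(abs(l[:,:,1]-y)<.004); print(y.round(3),k.sum(),np.median(l[k],0).round(4) if k.any() else '')
```

```text
-0.05 0 
-0.042 0 
-0.034 0 
-0.026 0 
-0.018 98 [ 0.0008 -0.0174  0.1025]
-0.01 138 [ 0.     -0.0097  0.0986]
-0.002 138 [ 0.0001 -0.002   0.0946]
0.006 138 [-0.0006  0.0061  0.0901]
0.014 138 [0.0003 0.0142 0.0861]
0.022 140 [-0.0004  0.0221  0.082 ]
0.03 155 [-0.0003  0.03    0.0777]
0.038 152 [-0.0003  0.0377  0.0737]
0.046 128 [-0.0002  0.0447  0.0705]
```

View pics/w6.png

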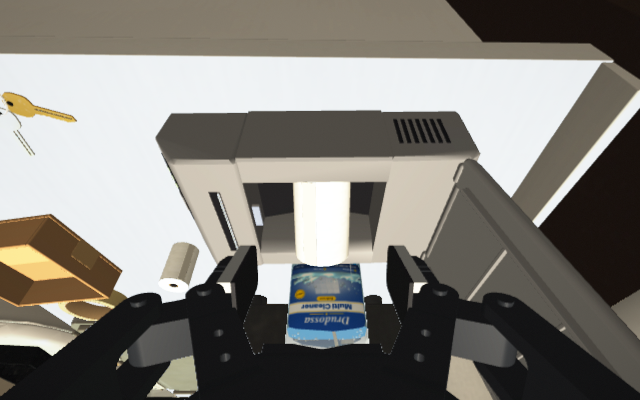

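The roll landed tilted. Its axis is about 27° off level with the -y end high, wedged between the bevels (top line from pixel (322,182) to (322,262)). To mend it I'll grip it again leaning 27°, so that turning the tool upright levels the roll.

Run:
```python
from h import *
f=load('wrist'); c=cloud(f); l=np.stack([(c-WELL)@px,(c-WELL)@py,c[:,:,2]],-1)
for v in (200,220,240):
    m=(f['p'][v].min(1)>150)&(l[v,:,2]>.065)&(abs(l[v,:,0])<.04)&(l[v,:,2]<.12); x=np.where(m)[0]; x=x[(x>280)&(x<365)]
    print(v,x.min(),x.max(),l[v,x,0].min(),l[v,x,0].max(),np.percentile(l[v,x,2],[5,95]))
M=place(27); z=M[:,2]; C=WELL*[1,1,0]+0*px-.0015*py+.0673*up; T=C+.013*z
rel(T-.1*z,M); rel(T,M)
```

```text
200 295 347 -0.01991931288010593 0.024080449537436783 [0.06778341 0.07629386]
220 295 348 -0.02082243219865121 0.02565733474607681 [0.07511599 0.08433954]
240 295 348 -0.02175264725195195 0.026172435291383474 [0.08248543 0.0927282 ]
turn [ 0.1  5.2 -0.4] 5.2 shift [-3.15 -0.22  3.75] 4.9
turn [ 0.1  5.2 -0.4] 5.2 shift [-2.25 -0.24 13.71] 13.9
```

carry_out(steps=[[[0,2,0],[-1.5,0,1],58],[[0,4,0],[-3,0,3],58],[[0,5.2,0],[-3.1,0,5],58],[[0,5.2,0],[-2.9,0,7.5],58],[[0,5.2,0],[-2.6,0,10],58],[[0,5.2,0],[-2.4,0,12],58],[[0,5.2,0],[-2.25,0,13.7],58],[[0,5.2,0],[-2.25,0,13.7],58]])

```text
clock: 16.5
tcp_pos: [0.5403, 0.0757, 0.051]
orientation: [0.221, 0.263, 0.937, -0.063]
wrist_force: [0.3, -0.2, -0.6]
finger_gap: 0.0659
grip_force: 0.0
```

carry_out(steps=[[[0,0,0],[0,0,0],255],[[0,0,0],[0,0,0],255],[[0,0,0],[0,0,0],255],[[0,0,0],[0,0,0],255],[[0,0,0],[-0.5,0,-1],255],[[0,0,0],[-1,0,-2],255],[[0,0,0],[-1.7,0,-3.4],255],[[0,0,0],[-2.3,0,-4.6],255]], force=50)

```text
clock: 17.5
tcp_pos: [0.5431, 0.0765, 0.1073]
orientation: [0.225, 0.263, 0.936, -0.061]
wrist_force: [0.0, 0.3, -1.7]
finger_gap: 0.0486
grip_force: 52.1
```

carry_out(steps=[[[0,5,0],[0,0,0],255],[[0,10,0],[0,0,0],255],[[0,15,0],[0,0,0],255],[[0,20,0],[0,0,0],255],[[0,25,0],[0,0,0],255],[[0,27,0],[0,0,0],255],[[0,27,0],[0,0,0],255],[[0,27,0],[0,0,0],255]])

```text
clock: 18.5
tcp_pos: [0.5422, 0.0765, 0.1057]
orientation: [-0.001, 0.27, 0.963, 0.001]
wrist_force: [-0.4, 0.7, -2.6]
finger_gap: 0.0488
grip_force: 52.1
```

Run:
```python
from h import *
s=env.get_state(); F=s['wrist_force']; print(s['clock'],s['joint_pos'].round(2),s['tcp_pos'],s['finger_gap'],F)
rel(WELL+(.005+.06-.013)*up,place(0)); rel(WELL+(.005-.013)*up,place(0))
for n in('wrist','top'):
  f=grab(n); c=cloud(f); l=np.stack([(c-WELL)@px,(c-WELL)@py,c[:,:,2]],-1)
  m=(abs(l[:,:,0])<.03)&(f['p'].min(2)>150)&(l[:,:,2]>.09)
  print(n,m.sum())
  for y in np.arange(-.05,.055,.008):
    k=m&(abs(l[:,:,1]-y)<.004); print(y.round(3),k.sum(),np.median(l[k],0).round(4) if k.any() else '', np.percentile(l[k][:,2],95).round(4) if k.any() else '')
  if m.any(): print(np.percentile(l[m],[1,99],axis=0).round(4))
cv2.imwrite('pics/w7.png',cv2.resize(np.vstack([cv2.imread('/tmp/wrist.png'),cv2.imread('/tmp/top.png')]),None,fx=.74,fy=.74))
```

```text
18.5 [-0.01  0.33 -0.25  0.99  0.    0.54] [0.54215541 0.0764885  0.1056928 ] 0.04880210010111206 [-0.40365264  0.72341782 -2.61517563]
turn [ 0.1 -0.1 -0.3] 0.4 shift [ 0.69 -0.11  1.21] 1.4
turn [ 0.1 -0.1 -0.3] 0.4 shift [ 0.68 -0.13  7.21] 7.2
wrist 17256
-0.05 0  
-0.042 5 [-0.0239 -0.0405  0.1247] 0.1257
-0.034 206 [-0.0175 -0.0321  0.1331] 0.1376
-0.026 1422 [ 0.0008 -0.0253  0.1415] 0.1445
-0.018 1834 [ 1.000e-04 -1.790e-02  1.421e-01] 0.1445
-0.01 1894 [ 0.0005 -0.01    0.1419] 0.1442
-0.002 2068 [ 0.0006 -0.0019  0.1419] 0.1445
0.006 2177 [0.0003 0.0059 0.1416] 0.1443
0.014 2219 [0.0003 0.014  0.1413] 0.1438
0.022 2342 [0.0004 0.0221 0.1411] 0.1436
0.03 2558 [0.0004 0.0302 0.1407] 0.1434
0.038 86 [-0.0022  0.0341  0.1414] 0.1432
0.046 0  
0.054 0  
[[-0.0222 -0.0305  0.1271]
 [ 0.0232  0.0605  0.2489]]
top 7160
-0.05 82 [-0.021  -0.0483  0.587 ] 0.5901
-0.042 181 [-0.0203 -0.0413  0.59  ] 0.593
-0.034 306 [-0.0127 -0.0337  0.5869] 0.5948
-0.026 415 [-0.006  -0.0258  0.5884] 0.5971
-0.018 536 [-0.001  -0.0178  0.5895] 0.598
-0.01 582 [ 0.     -0.0099  0.5899] 0.5915
-0.002 567 [ 4.000e-04 -2.000e-03  5.904e-01] 0.6028
0.006 573 [-5.000e-04  6.000e-03  5.964e-01] 0.6044
0.014 602 [-0.0066  0.014   0.6034] 0.606
0.022 681 [-0.0043  0.0221  0.6042] 0.6096
0.03 654 [-0.0035  0.0298  0.6061] 0.6137
0.038 479 [5.000e-04 3.790e-02 6.099e-01] 0.6178
0.046 453 [2.000e-04 4.590e-02 6.108e-01] 0.6216
0.054 411 [-0.0007  0.0537  0.6094] 0.6253
[[-0.0296 -0.1792  0.136 ]
 [ 0.0285  0.0778  0.6332]]
```

View pics/w7.png

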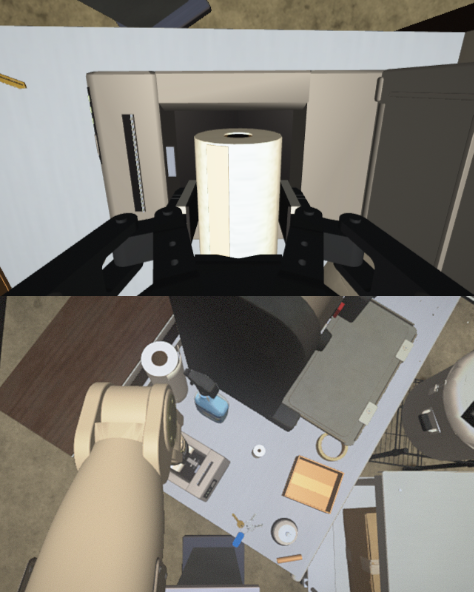

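The roll is now level (about 1°), held at its middle, with its +y end at +34 mm, so it is about 4 mm short in y. I'll check the mouth edge in this close view before lowering.

Run:
```python
from h import *
f=load('wrist'); c=cloud(f); l=np.stack([(c-WELL)@px,(c-WELL)@py,c[:,:,2]],-1)
for u in (240,320,390):
    print(u,[(v,*l[v,u,1:].round(4)) for v in range(94,156,6)])
for v in (190,):
    print([(u,l[v,u,0].round(4),l[v,u,2].round(4)) for u in list(range(200,250,5))+list(range(390,430,4))])
```

```text
240 [(94, np.float64(0.0769), np.float64(0.0001)), (100, np.float64(0.0692), np.float64(0.0709)), (106, np.float64(0.0661), np.float64(0.0695)), (112, np.float64(0.063), np.float64(0.0701)), (118, np.float64(0.0598), np.float64(0.0706)), (124, np.float64(0.0566), np.float64(0.0697)), (130, np.float64(0.0534), np.float64(0.0701)), (136, np.float64(0.0502), np.float64(0.0711)), (142, np.float64(0.0467), np.float64(0.0676)), (148, np.float64(0.0426), np.float64(0.0603)), (154, np.float64(0.0355), np.float64(0.0295))]
320 [(94, np.float64(0.0766), np.float64(-0.0002)), (100, np.float64(0.069), np.float64(0.0698)), (106, np.float64(0.0658), np.float64(0.0711)), (112, np.float64(0.0627), np.float64(0.0705)), (118, np.float64(0.0596), np.float64(0.0717)), (124, np.float64(0.0564), np.float64(0.0709)), (130, np.float64(0.0531), np.float64(0.0689)), (136, np.float64(0.0499), np.float64(0.071)), (142, np.float64(0.0464), np.float64(0.0681)), (148, np.float64(0.0422), np.float64(0.0599)), (154, np.float64(0.0337), np.float64(0.0167))]
390 [(94, np.float64(0.0763), np.float64(-0.0007)), (100, np
[... 706 characters left out ...]
.float64(-0.0589), np.float64(0.0597)), (230, np.float64(-0.0591), np.float64(0.0488)), (235, np.float64(-0.0589), np.float64(0.0377)), (240, np.float64(-0.0576), np.float64(0.0296)), (245, np.float64(-0.0543), np.float64(0.0288)), (390, np.float64(0.0508), np.float64(0.0256)), (394, np.float64(0.0531), np.float64(0.0284)), (398, np.float64(0.0532), np.float64(0.0392)), (402, np.float64(0.0529), np.float64(0.0507)), (406, np.float64(0.0526), np.float64(0.0613)), (410, np.float64(0.053), np.float64(0.0684)), (414, np.float64(0.0547), np.float64(0.0705)), (418, np.float64(0.0569), np.float64(0.0709)), (422, np.float64(0.0591), np.float64(0.0714)), (426, np.float64(0.0618), np.float64(0.0703))]
```

carry_out(steps=[[[0,0,0],[0.2,0,0.7],255],[[0,0,0],[0.3,0,2],255],[[0,0,0],[0.3,0,3.3],255],[[0,0,0],[0.3,0,4.5],255],[[0,0,0],[0.3,0,5.3],255],[[0,0,0],[0.3,0,6],255],[[0,0,0],[0.3,0,6],255],[[0,0,0],[0.3,0,6],255]])

```text
clock: 19.6
tcp_pos: [0.5398, 0.0783, 0.0457]
orientation: [-0.001, 0.27, 0.963, 0.002]
wrist_force: [0.1, -0.4, -1.0]
finger_gap: 0.0488
grip_force: 52.0
```

Run:
```python
from h import *
s=env.get_state(); F=s['wrist_force']; d=s['tcp_pos']-WELL; print(F@px,F@py,F[2],d@px,d@py,s['tcp_pos'][2])
```

```text
-0.3107830494192232 -0.3520977270609474 -1.030053628290743 0.0013876951630833012 -0.0040014147947244096 0.045721545639226854
```

No contact; the roll's middle is at about 59 mm. I'll lower it 13 mm more and release.

carry_out(steps=[[[0,0,0],[0,0,0.4],255],[[0,0,0],[0,0,0.8],255],[[0,0,0],[0,0,1.2],255],[[0,0,0],[0,0,1.4],255],[[0,0,0],[0,0,1.4],255],[[0,0,0],[0,0,1.4],255],[[0,0,0],[0,0,1.4],255],[[0,0,0],[0,0,1.4],255]])

```text
clock: 20.6
tcp_pos: [0.5396, 0.0783, 0.0315]
orientation: [-0.001, 0.27, 0.963, 0.002]
wrist_force: [-0.4, 0.6, -1.4]
finger_gap: 0.0487
grip_force: 52.1
```

carry_out(steps=[[[0,0,0],[0,0,0],95],[[0,0,0],[0,0,0],80],[[0,0,0],[0,0,0],75],[[0,0,0],[0,0,0],75],[[0,0,0],[0,0,-2],75],[[0,0,0],[0,0,-5],75],[[0,0,0],[0,0,-8],75],[[0,0,0],[0,0,-13],75]])

```text
clock: 21.6
tcp_pos: [0.5384, 0.0778, 0.1611]
orientation: [-0.003, 0.27, 0.963, 0.001]
wrist_force: [1.0, -1.0, -0.7]
finger_gap: 0.0605
grip_force: 0.0
```

Run:
```python
from h import *
s=env.get_state(); print(s['tcp_pos'],s['wrist_force'],s['joint_pos'].round(2))
f=grab('wrist'); cv2.imwrite('pics/w8.png',cv2.imread('/tmp/wrist.png'))
c=cloud(f); l=np.stack([(c-WELL)@px,(c-WELL)@py,c[:,:,2]],-1)
m=(abs(l[:,:,0])<.03)&(f['p'].min(2)>130)&(l[:,:,2]>.045)&(l[:,:,2]<.11)
for y in np.arange(-.05,.055,.008):
    k=m&(abs(l[:,:,1]-y)<.004); print(y.round(3),k.sum(),np.median(l[k],0).round(4) if k.any() else '', np.percentile(l[k][:,2],95).round(4) if k.any() else '')
k=m&(abs(l[:,:,1])<.03); print(np.percentile(l[k],[1,99],axis=0).round(4))
for s_ in (1,): # cover
    k=(c[:,:,2]>.1)&(c[:,:,2]<.24)&(l[:,:,0]>.07)&(l[:,:,0]<.2)&(abs(l[:,:,1])<.06); q=l[k]; print(k.sum(), np.polyfit(q[:,2]-.074,q[:,0]-.109,1) if k.sum()>50 else '')
```

```text
[0.53837983 0.07783625 0.16109594] [ 1.00447157 -0.96916302 -0.65409057] [-0.01  0.29 -0.16  1.12  0.    0.54]
-0.05 590 [ 0.0039 -0.0504  0.0704] 0.0715
-0.042 92 [ 0.0027 -0.0388  0.0645] 0.0672
-0.034 490 [ 0.0007 -0.0339  0.0647] 0.0677
-0.026 511 [-0.     -0.0259  0.0649] 0.0677
-0.018 527 [ 0.0008 -0.018   0.0647] 0.0676
-0.01 535 [ 0.0008 -0.01    0.0647] 0.0677
-0.002 547 [ 0.0009 -0.002   0.0647] 0.0677
0.006 561 [0.0009 0.006  0.0647] 0.0676
0.014 587 [0.001  0.014  0.0646] 0.0677
0.022 600 [0.001  0.022  0.0648] 0.0678
0.03 602 [0.001  0.03   0.0648] 0.0678
0.038 245 [0.0011 0.0356 0.0634] 0.0677
0.046 175 [0.0019 0.0492 0.0705] 0.0716
0.054 944 [0.0004 0.0539 0.0706] 0.0716
[[-0.0227 -0.0294  0.0486]
 [ 0.0245  0.0295  0.0683]]
32238 [ 0.24606639 -0.00306954]
```

The roll is seated: its top is level at 67 mm, x is about +1 mm and the ends are about even. The cover leans back at about 1.81 rad. Next I'll check the space behind it.

Run:
```python
from h import *
for n in('top','scene'):
    f=load(n); c=cloud(f).reshape(-1,3); l=np.stack([(c-WELL)@px,(c-WELL)@py,c[:,2]],-1)
    print(n)
    for x in np.arange(.12,.34,.02):
        k=(abs(l[:,0]-x)<.01)&(abs(l[:,1])<.1)&(l[:,2]>-.05); print(x.round(2),k.sum(),np.percentile(l[k][:,2],[5,50,95,99.5]).round(3) if k.any() else '')
```

```text
top
0.12 0 
0.14 0 
0.16 0 
0.18 0 
0.2 0 
0.22 122 [0.156 0.177 0.18  0.181]
0.24 156 [0.177 0.179 0.181 0.183]
0.26 425 [0.176 0.179 0.181 0.182]
0.28 836 [0.177 0.179 0.181 0.182]
0.3 1078 [0.177 0.179 0.181 0.182]
0.32 1048 [0.177 0.179 0.181 0.182]
0.34 1074 [0.176 0.179 0.181 0.182]
scene
0.12 1335 [0.08  0.131 0.226 0.24 ]
0.14 1098 [0.156 0.202 0.239 0.242]
0.16 95 [-0.001  0.005  0.24   0.241]
0.18 50 [-0.001  0.002  0.005  0.007]
0.2 56 [-0.001  0.002  0.006  0.008]
0.22 407 [0.001 0.044 0.18  0.183]
0.24 481 [0.05  0.102 0.182 0.184]
0.26 215 [0.179 0.181 0.184 0.185]
0.28 208 [0.178 0.181 0.184 0.185]
0.3 199 [0.178 0.181 0.184 0.186]
0.32 194 [0.178 0.181 0.184 0.185]
0.34 188 [0.179 0.181 0.184 0.185]
```

A ledge 18 cm high begins about 22 cm behind the well, so I'll stay above z = 0.20 there. I'll raise the tool, cross over the cover and come down behind its upper edge.

carry_out(steps=[[[0,0,0],[0.3,0,-6],255],[[0,0,0],[0.3,0,-12],255],[[0,0,0],[0.3,2,-14.5],255],[[0,0,0],[0.3,7,-14.5],255],[[0,0,0],[0.3,12,-14.5],255],[[0,0,0],[0.3,16,-14.5],255],[[0,0,0],[0.3,19,-14.5],255],[[0,0,0],[0.3,19,-14.5],255]])

```text
clock: 22.65
tcp_pos: [0.6367, 0.243, 0.3051]
orientation: [-0.002, 0.269, 0.963, 0.001]
wrist_force: [0.1, -0.4, -1.5]
finger_gap: 0.0002
grip_force: 0.0
```

Run:
```python
from h import *
s=env.get_state(); d=s['tcp_pos']-WELL; print(s['clock'],s['joint_pos'].round(2),d@px,d@py,s['tcp_pos'][2],s['finger_gap'],s['wrist_force'])
```

```text
22.65 [0.25 0.55 0.58 1.61 0.   0.79] 0.19247550270805608 -0.002069396705364843 0.3051450403897086 0.0002455134603974062 [ 0.12367877 -0.39310229 -1.48698832]
```

carry_out(steps=[[[0,0,0],[0,0,4],255],[[0,0,0],[0,0,8],255],[[0,0,0],[0,0,9.3],255],[[0,0,0],[0,-2,9.3],255],[[0,0,0],[0,-3.2,9.3],255],[[0,0,0],[0,-4.2,9.3],255],[[0,0,0],[0,-5.2,9.3],255],[[0,0,0],[0,-6.2,9.3],255]])

```text
clock: 23.65
tcp_pos: [0.6037, 0.188, 0.2141]
orientation: [-0.001, 0.27, 0.963, 0.002]
wrist_force: [0.5, 0.3, -0.2]
finger_gap: -0.0002
grip_force: 0.4
```

carry_out(steps=[[[0,0,0],[0,-1.2,0],255],[[0,0,0],[0,-2.4,0],255],[[0,0,0],[0,-3.6,0],255],[[0,0,0],[0,-4.8,0],255],[[0,0,0],[0,-6,0],255],[[0,0,0],[0,-7.2,0.2],255],[[0,0,0],[0,-8,0.5],255],[[0,0,0],[0,-8,0.5],255]])

```text
clock: 24.65
tcp_pos: [0.5617, 0.1197, 0.2082]
orientation: [-0.001, 0.271, 0.963, 0.001]
wrist_force: [-0.4, 0.4, 1.0]
finger_gap: -0.0002
grip_force: 0.0
```

Run:
```python
from h import *
s=env.get_state(); d=s['tcp_pos']-WELL; print(s['clock'],s['joint_pos'].round(2),d@px,d@py,s['tcp_pos'][2],s['wrist_force']@px,s['wrist_force'][2])
f=grab('scene'); c=cloud(f); l=np.stack([(c-WELL)@px,(c-WELL)@py,c[:,:,2]],-1)
k=(abs(l[:,:,1])<.065)&(l[:,:,1]<-.03)&(l[:,:,0]>-.08)&(l[:,:,0]<.13)&(l[:,:,2]>.085)&(l[:,:,2]<.25)
q=l[k]; print(k.sum(),q.min(0),q.max(0)); 
for z in np.arange(.09,.25,.02):
    j=abs(q[:,2]-z)<.01; print(z.round(2),j.sum(),np.median(q[j,0]).round(3) if j.any() else '')
```

```text
24.65 [ 0.07  0.32 -0.    1.25  0.    0.62] 0.04813137137929009 -0.0013506067863865016 0.2082450055877244 0.13116728002842545 0.9743892509435639
245 [ 0.01790627 -0.06499258  0.08506464] [ 0.10223048 -0.03019682  0.22367878]
0.09 18 0.097
0.11 28 0.087
0.13 33 0.073
0.15 29 0.062
0.17 34 0.048
0.19 38 0.038
0.21 49 0.026
0.23 16 0.024
```

carry_out(steps=[[[0,0,0],[0,-1.4,1.1],255],[[0,0,0],[0,-2.7,2.4],255],[[0,0,0],[0,-4,3.9],255],[[0,0,0],[0,-5.2,5.4],255],[[0,0,0],[0,-5.9,6.6],255],[[0,0,0],[0,-6.5,7.7],255],[[0,0,0],[0,-7.3,9],255],[[0,0,0],[0,-7.9,10.2],255]])

```text
clock: 25.7
tcp_pos: [0.5208, 0.0529, 0.1056]
orientation: [-0.001, 0.27, 0.963, 0.002]
wrist_force: [0.7, 0.5, -1.1]
finger_gap: -0.0
grip_force: 0.0
```

Run:
```python
from h import *
s=env.get_state(); d=s['tcp_pos']-WELL; print(d@px,d@py,s['tcp_pos'][2],s['wrist_force']@px,s['wrist_force'][2])
```

```text
-0.03021497780335223 -0.000745093160428769 0.10558537577438286 0.7946722600878842 -1.0785690503062135
```

carry_out(steps=[[[0,0,0],[0,-0.6,0.3],255],[[0,0,0],[0,-1.1,0.7],255],[[0,0,0],[0,-1.1,1.0],255],[[0,0,0],[0,-1.1,1.2],255],[[0,0,0],[0,-1.1,1.4],255],[[0,0,0],[0,-1.1,1.5],255],[[0,0,0],[0,-1.1,1.6],255],[[0,0,0],[0,-1.1,1.6],255]])

```text
clock: 26.7
tcp_pos: [0.5154, 0.0436, 0.0915]
orientation: [-0.0, 0.27, 0.963, 0.001]
wrist_force: [-2.8, -0.8, 8.9]
finger_gap: -0.0002
grip_force: 3.9
```

carry_out(steps=[[[0,0,0],[0,0,0.1],255],[[0,0,0],[0,0,0.2],255],[[0,0,0],[0,0,0.3],255],[[0,0,0],[0,0,0.4],255],[[0,0,0],[0,0,0.5],255],[[0,0,0],[0,0,0.6],255],[[0,0,0],[0,0,0.6],255],[[0,0,0],[0,0,0.6],255]])

```text
clock: 27.7
tcp_pos: [0.5152, 0.0432, 0.086]
orientation: [-0.0, 0.27, 0.963, 0.001]
wrist_force: [-4.7, -2.2, 12.7]
finger_gap: -0.0001
grip_force: 6.1
```

carry_out(steps=[[[0,0,0],[0,0,0.1],255],[[0,0,0],[0,0,0.2],255],[[0,0,0],[0,0,0.3],255],[[0,0,0],[0,0,0.4],255],[[0,0,0],[0,0,0.5],255],[[0,0,0],[0,0,0.55],255],[[0,0,0],[0,0,0.55],255],[[0,0,0],[0,0,0.55],255]])

```text
clock: 28.7
tcp_pos: [0.5151, 0.044, 0.0799]
orientation: [-0.001, 0.27, 0.963, 0.002]
wrist_force: [-4.3, 0.6, 10.7]
finger_gap: 0.0003
grip_force: 5.2
```

carry_out(steps=[[[0,0,0],[0,0,0.05],255],[[0,0,0],[0,0,0.1],255],[[0,0,0],[0,0,0.15],255],[[0,0,0],[0,0,0.2],255],[[0,0,0],[0,0,0.25],255],[[0,0,0],[0,0,0.25],255],[[0,0,0],[0,0,0.25],255],[[0,0,0],[0,0,0.25],255]])

```text
clock: 29.7
tcp_pos: [0.5153, 0.0439, 0.0796]
orientation: [-0.0, 0.27, 0.963, 0.002]
wrist_force: [-9.5, 0.7, 27.8]
finger_gap: 0.0001
grip_force: 13.6
```

The cover is against its firm stop (z 0.080, 28 N). I'll lift off and check.

carry_out(steps=[[[0,0,0],[0,0,-0.5],255],[[0,0,0],[0,0,-1.5],255],[[0,0,0],[0,0,-4],255],[[0,0,0],[0,0,-8],255],[[0,0,0],[0,0,-12],255],[[0,0,0],[0,0,-14],255],[[0,0,0],[0,0,-14],255],[[0,0,0],[0,0,-14],255]])

```text
clock: 30.7
tcp_pos: [0.5148, 0.0434, 0.2152]
orientation: [-0.002, 0.27, 0.963, 0.001]
wrist_force: [0.2, 0.6, -0.3]
finger_gap: -0.0001
grip_force: 0.0
```

Run:
```python
from h import *
s=env.get_state(); print(s['clock'],s['tcp_pos'],s['wrist_force'])
f=grab('wrist'); c=cloud(f); l=np.stack([(c-WELL)@px,(c-WELL)@py,c[:,:,2]],-1)
for x in np.arange(-.055,.1,.015):
    k=(abs(l[:,:,0]-x)<.007)&(abs(l[:,:,1])<.065)&(l[:,:,2]<.11)&(l[:,:,2]>.03); print(x.round(3),k.sum(),np.median(l[k][:,2]).round(4) if k.any() else '')
```

```text
30.7 [0.51479203 0.04339002 0.21517472] [ 0.17314782  0.55678841 -0.26717258]
-0.055 1873 0.0792
-0.04 1918 0.0808
-0.025 1968 0.0806
-0.01 2135 0.0806
0.005 2131 0.0807
0.02 2133 0.0806
0.035 2152 0.0807
0.05 2141 0.0807
0.065 2134 0.0807
0.08 2161 0.0807
0.095 2137 0.0807
```

The cover is flat at 80.7 mm along its whole length with nothing touching it, so the latch has snapped in.

```bash
python3 -c "
from workcell import env
print(env.hand_in())"
```

```text
the job is handed in; nothing more can be done
None
```

The job is handed in at about 31 s: the roll lies level at the bottom of the well and the cover measures flat and shut by itself with the arm clear; the first release left the roll tilted in the well's mouth, so I gripped and placed it again, and the hand-in call gave no verdict.

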